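# Flip the round drying tag over to its slate face

## Task

The freshly painted sign at the round-ended marker has dried: with your fingertips, push that marker's hinged tag up and right over its pivot, so that it lies down flat on the other side of its stand with the slate face up, then let go of it. Push it gently and do not pinch it, and do not lift, tip or shove its stand; leave the square-ended marker and the jar, tape and brush as they are.

Things in the scene. Friction and masses are not known exactly. Their poses are not given: they have to be found in the camera images.
- round_tag (a joint): Hinge angle of the round-ended tag, the one to flip. 0 = level on the near side of its stand (bare wood face up); pi/2 = straight up; 3.14 = level on the far side, black slate face up: the end stop. Starts between 0 and 0.2. The hinge is stiff (about 0.06 N m of friction): the 50 g tag stays at any angle it is left at and does not fall by itself; 1 to 2 N at its end moves it.
- round_pivot (a point): Point on the round tag's hinge axis, mid-width, 75 mm above the bench. The tag is 8 mm thick (4 mm either side of this axis): a neck 30 mm wide, then a disc 60 mm across centred 65 mm from the pivot; its free end is 95 mm from the pivot. Axes turn with the tag: x from free end to pivot, y along the hinge axis, z out of the bare wood face.
- round_end (a point): Centre of the round tag's disc, mid-thickness, 65 mm from the pivot. At the start it is on the side of the stand roughly nearest the robot. Axes as for the pivot point.
- round_stand: Loose steel-footed timber stand of the round tag, about 0.9 kg. Origin: centre of its underside, below the pivot. Foot 130 x 90 x 15 mm (x, y, z); two cheeks 56 mm along x, 10 mm thick, centred at y = +-24 mm, up to z = 85 mm, carry the hinge pin. x points from the tag's starting side to the side it is flipped to, within 0.3 rad of world x. The tag's outer 30 mm overhangs the foot, 56 mm above it.
- square_stand: The same stand with a tag of the same size but with a 60 x 60 mm square end; to be left alone. Origin and axes as for the round one.
- square_tag (a joint): Hinge angle of the square-ended tag, to be left as it is (starts between 0 and 0.2).
- paint_jar: Bystander: closed paint jar, 56 mm across, 70 mm high, standing beyond the markers. Origin: centre of its underside.
- tape_roll: Bystander: roll of masking tape lying flat, 90 mm across, 24 mm high. Origin: centre of its underside.
- brush: Bystander: paint brush lying on the bench, 190 mm long, along its x axis.
Things that resemble listed ones, but are neither listed nor needed, are in the scene too. Leave any red or yellow look-alike of the round_stand alone.

How it is judged (in metres and radians):
On the way:
1. the round tag has been swung up past upright (value of joint round_tag above 1.6 rad).
At the end, for the whole second after the job is handed in: The round tag lies flat on the far side (hinge beyond 3.0 rad, within 8 degrees of its stop) and at rest; its stand is upright within 30 mm of where it stood; the square marker is still unflipped (hinge under 0.35 rad) and it and the bystanders are within 30 mm of where they were (value of joint round_tag above 3 rad and not (velocity of joint round_tag above 0.05 rad/s) and distance of each of round_stand, square_stand, paint_jar, tape_roll, brush from where it was at the start of the episode below 0.03 m and angle between round_stand's own z axis and vertical below 0.05 rad and value of joint square_tag below 0.35 rad); the robot touches nothing.
It fails at once if the round marker's stand is lifted, tipped or shoved more than 30 mm (distance of round_stand from where it was at the start of the episode above 0.03 m or height (world z) of round_stand above 0.01 m or angle between round_stand's own z axis and vertical above 0.2 rad).
It fails at once if the round tag is pinched or pushed hard (over 30 N) (contact force between the fingers and round_tag above 30 N).
It fails at once if the square marker is turned (hinge over 0.35 rad), or shifted more than 30 mm (value of joint square_tag above 0.35 rad or distance of square_stand from where it was at the start of the episode above 0.03 m).
It fails at once if the jar, the tape or the brush is moved more than 30 mm (distance of any of paint_jar, tape_roll, brush from where it was at the start of the episode above 0.03 m).
It also fails if it takes over 48 s, if anything falls off the work surface, if the arm or the gripper's body presses on something with over 40 N, if the wrist force passes 120 N, or if a joint passes its speed limit or range.

## Robot

A 6-joint arm with a two-finger parallel gripper is mounted at the origin on the work surface. World frame = base frame: x ahead of the robot, y to its left, z up, the work surface at z = 0. Lengths are in mm, angles in rad, forces in N, time in s.
With the tool pointing down it reaches from about 400 to 925 mm from the base axis. Payload 12.5 kg.
Tool frame: the origin (TCP) lies between the finger pads; the fingertips stand 11 mm ahead of it and the grasp point (between the pads) lies 8 mm behind it (env.tip_extent is the distance from the TCP to the fingertips, in mm); x points along the fingers, z is the direction in which the jaws open and shut, and the axes are right-handed (so a half turn about x gives the same grasp; the last joint's range is limited). The gripper opens to 95 mm and grips with 3 to 60 N. Pads are 20 mm wide; open, the fingers measure 119 mm over their backs; the gripper's body (75 mm by 180 mm) begins 59 mm behind the grasp point.
Start: joints at [-1.233, 0.491, 1.559, -0, 1.092, -0.106], TCP at [268.384, -564.464, 195.261] pointing down, gripper open.
Joint ranges: [-3.1, 3.1], [-0.84, 2.19], [0.05, 2.79], [-1.13, 4.28], [0.06, 2.93], [-2.69, 2.69]. Speed limits (rad/s): [2.22, 2.22, 2.79, 3.14, 3.14, 3.14].

## Interface

Orientations are given as [roll, pitch, yaw] about the fixed x, y, z axes, in that order (R = Rz(yaw) Ry(pitch) Rx(roll)).
In Python, from cell import status, imaging, env gives the robot as it stands. The module is installed in compiled form; this text tells all that it offers.
- The arm moves only by the tool apply_moves, never from a script. Its argument "increments" is a list of rows, each a list of 5 numbers: the closure, from 0 (fully open) to 1 (shut), then the shift along the tool's x, y, z in mm, then the turn about the tool's x in degrees. A call has 1 to 10 rows; each row shifts and turns the commanded pose from where the row before left it, along the tool's axes as they then stand; what a row does not reach is not made up. A row lasts 1/10 s, in which the tool goes at most 50 mm and 8.59 degrees, less where a joint would pass 70% of its speed; a pose out of reach is approached as far as the arm can. A call with a gripper value outside its range is refused whole. The fingers move at their own pace and stop on an object; the grip force is fixed at half the most. Time passes only in rows, so rows that do not move let the fingers close. It gives the time, the measured TCP pose, the force and the opening at its end, in the units of the state.
- status.state(): the state, without advancing time (a new reading comes with each control period).
- imaging.read_camera(name): name is "scene" or "top" or "wrist"; returns a dict with "pixels" (480x640x3 uint8, red, green, blue), "fovy" (degrees; the focal length in pixels is half the picture's height over the tangent of half this angle, whatever the lens; pixels are square), "cx", "cy" (the principal point, pixels), "R" (3x3) and "t" (3): a world point X has camera coordinates R X + t. Camera axes: x right, y down, z forward; pixel columns grow to the right and rows downward; lengths in mm; the calibration is good to about 2 mm. A picture is of the moment at which its call begins. There is no depth.
- env.job_done(): hands the job in, once; it reports no verdict.
The state is a dict: "t": time; "joints": joint angles; "qvel": joint speeds; "tau": joint torques, N m; "eef_pos": TCP position; "tcp_rot": TCP orientation; "ft_force": force on the tool from outside, world axes, zero at the start; "moment": the same for the moment, N m; "opening": opening from 0.0 (shut) to 1.0 (fully open).
Only numpy, scipy, OpenCV 4.12 (cv2) and the standard library are available. Lean on these libraries where they do the work, as an engineer would, in place of code of your own. Each camera call takes 0.05 s, during which the arm holds its last target. There are 200 camera calls.

## Working session

There is one attempt and no reset: what is moved stays moved. The work goes in short steps, Python scripts to look and compute and a tool call to move; the robot and the scene stay as the last step left them, time stands still between calls to the robot, and variables do not carry over. Pictures are saved under pics/ and viewed, about 8 in all and at most 12, crops included, and the job is handed in when it is done.

Besides the shell and the picture viewer there is one more tool, called after "Emit:" as name([rows], argument=value, ...), one row to a line, values as JSON. apply_moves: Moves the arm, as the interface text tells. Its arguments: {"type":"object","properties":{"increments":{"type":"array"}},"required":["increments"]}

```bash
mkdir -p pics
cat > h.py <<'E'
import numpy as np,cv2
from cell import status,imaging,env
def shot(n,f=None):
    c=imaging.read_camera(n)
    if f: cv2.imwrite('pics/'+f,c['pixels'][:,:,::-1])
    return c
def F(c): return 240/np.tan(np.radians(c['fovy'])/2)
def ray(c,u,v,z):
    R=np.array(c['R']);t=np.array(c['t']);o=-R.T@t
    d=R.T@np.array([(u-c['cx'])/F(c),(v-c['cy'])/F(c),1])
    return o+d*(z-o[2])/d[2]
def proj(c,X):
    p=np.array(c['R'])@np.array(X)+np.array(c['t']);return p[:2]/p[2]*F(c)+[c['cx'],c['cy']]
E
python3 - <<'E'
from h import *
s=status.state();print(s)
for n in('top','scene'):
    c=shot(n,n+'1.png');R=np.array(c['R']);print(n,c['fovy'],c['cx'],c['cy'],R.round(3).tolist(),(-R.T@np.array(c['t'])).round(0))
E
```

```text
{'t': 0.0, 'joints': array([-1.23259673e+00,  4.91546357e-01,  1.55946847e+00, -8.55372459e-07,
        1.09170018e+00, -1.05607986e-01]), 'qvel': array([-3.60177374e-04, -2.23038675e-04, -1.20680507e-03,  9.39831993e-05,
        6.25321788e-04, -9.64313605e-04]), 'tau': array([ 2.49144083e-03, -6.12643290e+01, -2.58182037e+01,  6.93109981e-02,
        4.81639069e-02, -1.14990735e-04]), 'eef_pos': array([ 268.28721553, -564.18324453,  194.66341645]), 'tcp_rot': array([3.03666059, 1.56967398, 1.90967225]), 'ft_force': array([ 0.4657919, -0.8167867, -0.5880468]), 'moment': array([ 0.01706315, -0.06255686, -0.00447447]), 'opening': 0.9970747561619282}
top 54.63722862223765 316.97139009190624 237.009701975866 [[0.005, -1.0, -0.031], [-0.995, -0.002, -0.096], [0.096, 0.031, -0.995]] [460. -28. 931.]
scene 56.34391327022539 317.39329272912113 239.52110068791814 [[0.236, 0.972, -0.006], [0.56, -0.141, -0.816], [-0.794, 0.189, -0.577]] [1384. -197.  704.]
```

View pics/top1.png

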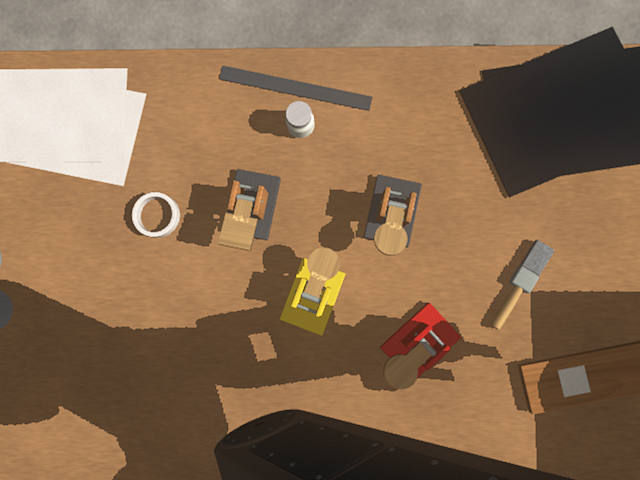

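View pics/scene1.png

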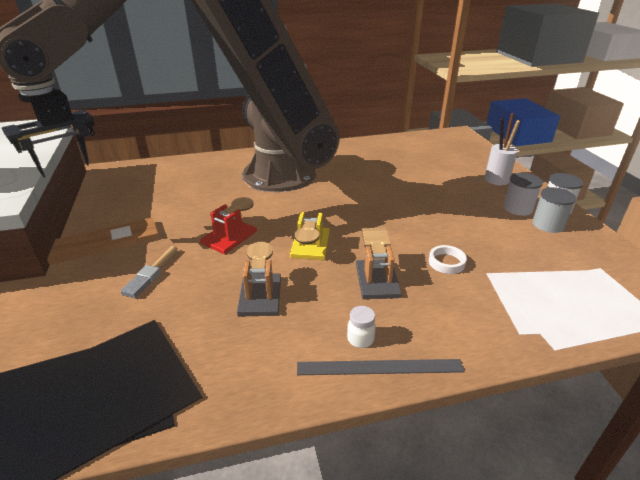

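Top view, candidates: the dark-footed round-ended marker at (394,215), the yellow round-ended one at (315,290), the red one at (420,345), and the dark square-ended one at (248,207). The target is the one at (394,215), because it has a disc end and a dark steel foot and isn't red or yellow. I'll confirm it in an enlarged crop.

Run:
```python
from h import *
a=cv2.imread('pics/top1.png')[165:265,340:450];b=cv2.imread('pics/scene1.png')[232:322,220:310]
cv2.imwrite('pics/crop1.png',np.hstack([cv2.resize(a,(440,400),interpolation=2),cv2.resize(b,(360,400),interpolation=2)]))
```

```text
(no output)
```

View pics/crop1.png

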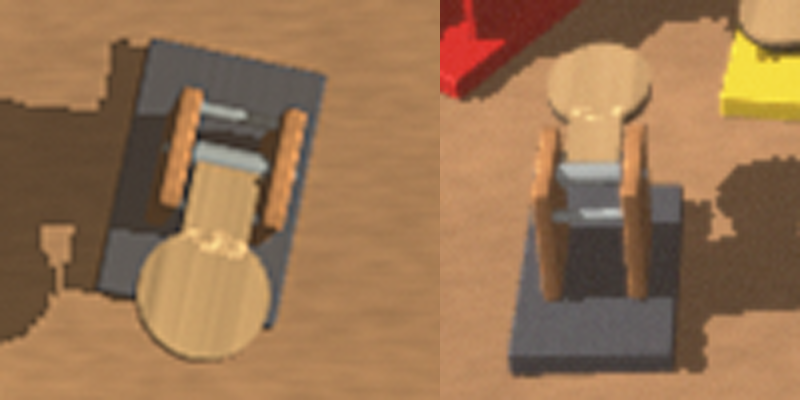

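It is confirmed: wood cheeks, a dark foot and a disc end. Next I fit its pose from both cameras.

Run:
```python
from h import *
from scipy.optimize import least_squares
ct,cs=shot('top'),shot('scene')
obs=[(ct,391.25,239,'d'),(ct,397.75,204.3,'h'),(ct,377.5,175,(65,45,15)),(ct,421.5,184,(65,-45,15)),(ct,364.5,237.5,(-65,45,15)),(ct,407,247,(-65,-45,15)),
(cs,257.5,270.7,'h'),(cs,260,250.9,'d'),(cs,238.2,311.5,(65,-45,15)),(cs,278,312,(65,45,15)),(cs,280.7,274.1,(-65,45,15))]
def pts(p):
    x,y,w,a=p;c,s=np.cos(w),np.sin(w)
    for cam,u,v,k in obs:
        l={'d':(-65*np.cos(a)-4*np.sin(a)*0,0,75+65*np.sin(a)+4),'h':(0,0,78)}.get(k,k) if isinstance(k,str) else k
        yield proj(cam,(x+c*l[0]-s*l[1],y+s*l[0]+c*l[1],l[2]))-[u,v]
r=least_squares(lambda p:np.ravel(list(pts(p))),(550,-170,0,.1))
print(r.x,r.fun.reshape(-1,2).round(1).tolist())
```

```text
[ 6.02171154e+02 -1.48610922e+02 -2.13572246e-01  3.92907882e-02] [[-1.3, -0.3], [-0.9, 0.4], [-0.7, -1.3], [-0.2, -0.9], [-1.2, -0.5], [1.2, -0.3], [-0.5, -1.1], [-0.8, -0.1], [-2.0, -0.1], [-0.4, -1.5], [-0.5, -1.6]]
```

```bash
cat >> h.py <<'E'
from scipy.spatial.transform import Rotation as Ro
P=np.array([602.2,-148.6]);W=-0.2136
ex=np.array([np.cos(W),np.sin(W),0]);ey=np.array([-np.sin(W),np.cos(W),0])
def rel():
    s=status.state();R=Ro.from_euler('xyz',s['tcp_rot']).as_matrix()
    d=s['eef_pos']-[*P,0]
    print('t',round(s['t'],2),'stand-frame TCP',[round(float(v),1) for v in(d@ex,d@ey,d[2])],'F',[round(float(s['ft_force']@k),2) for k in(ex,ey,[0,0,1])],'open',round(s['opening'],2))
    return s,R
def go(x,y,z):
    s,R=rel();d=np.array([*P,0])+x*ex+y*ey+[0,0,z]-s['eef_pos'];print('tool shift',(R.T@d).round(1))
E
python3 - <<'E'
from h import *
s,R=rel();print(R.round(3));print('tool y,z in stand frame',[(R[:,i]@ex,R[:,i]@ey) for i in (1,2)])
for k in (1,-1,0): pass
go(-150,0,195)
E
```

```text
t 0.2 stand-frame TCP [-238.2, -477.0, 194.9] F [-0.14, -0.21, -0.05] open 1.0
[[-0.     0.903  0.429]
 [ 0.001  0.429 -0.903]
 [-1.     0.    -0.001]]
tool y,z in stand frame [(np.float64(0.7915775182073087), np.float64(0.6110687604054718)), (np.float64(0.6110686822946854), np.float64(-0.7915773674374619))]
t 0.2 stand-frame TCP [-238.2, -477.0, 194.9] F [-0.14, -0.21, -0.05] open 1.0
tool shift [ 1.000e-01  3.613e+02 -3.237e+02]
```

Emit:
apply_moves([
  [1, 0, 30, -27, 0],
  [1, 0, 36, -32, 0],
  [1, 0, 36, -32, 0],
  [1, 0, 36, -32, 0],
  [1, 0, 36, -32, 0],
  [1, 0, 36, -32, 0],
  [1, 0, 36, -32, 0],
  [1, 0, 36, -32, 0],
  [1, 0, 36, -32, 0],
  [1, 0, 36, -32, 0],
])

```text
t: 1.2
eef_pos: [453.2, -126.1, 195.4]
tcp_rot: [0.518, 1.57, -0.609]
ft_force: [0.2, -1.1, 0.1]
opening: 0.212
```

Emit:
apply_moves([
  [1, 0, 7, -9, 7.5],
  [1, 0, 0, 0, 7.5],
  [1, 0, 0, 0, 7.5],
  [1, 0, 0, 0, 7.5],
  [1, 0, 0, 0, 7.7],
  [1, 0, 0, 0, 0],
  [1, 0, 0, 0, 0],
])

```text
t: 1.9
eef_pos: [455.2, -116.9, 195.2]
tcp_rot: [-0.805, 1.571, -2.586]
ft_force: [0.2, 0.3, -0.6]
opening: 0.004
```

Run:
```python
from h import *
s,R=rel();print('tool y,z in stand frame',[(R[:,i]@ex,R[:,i]@ey) for i in (1,2)])
go(-130,0,100)
c=shot('wrist','w1.png');print([proj(c,np.array([*P,0])+a*ex+[0,0,79]) for a in (0,-65,-95)])
```

```text
t 1.9 stand-frame TCP [-150.3, -0.1, 195.2] F [0.11, 0.36, -0.59] open 0.0
tool y,z in stand frame [(np.float64(0.9999944442111148), np.float64(0.003332175518771935)), (np.float64(0.003332183360232749), np.float64(-0.9999944444917228))]
t 1.9 stand-frame TCP [-150.3, -0.1, 195.2] F [0.11, 0.36, -0.59] open 0.0
tool shift [95.2 20.4 -0.1]
[array([318.27998265,  30.76003077]), array([317.9497052 , 120.86707458]), array([317.81100934, 158.70639599])]
```

View pics/w1.png

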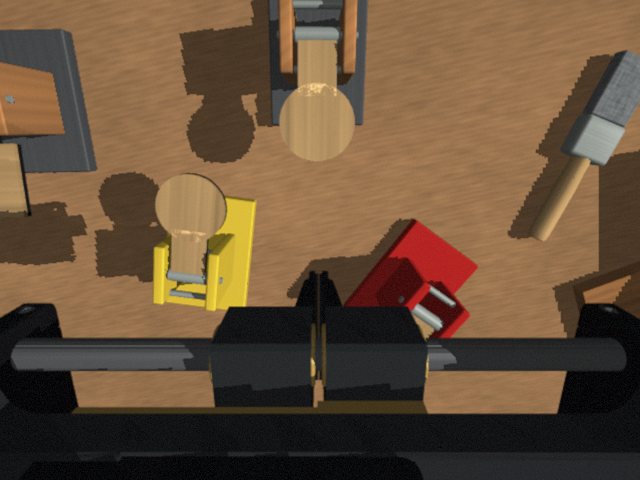

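The wrist view shows the disc centred at (317,122) and its end at (317,160), matching the prediction. The bench below the fingers is clear. I'll descend in front of the free end, then creep in.

Emit:
apply_moves([
  [1, 40, 5, 0, 0],
  [1, 40, 8, 0, 0],
  [1, 30, 8, 0, 0],
  [1, 13, 4, 0, 0],
  [1, 0, 8, 0, 0],
  [1, 0, 4, 0, 0],
  [1, 0, 0, 0, 0],
])

```text
t: 2.65
eef_pos: [492.6, -125.1, 73.6]
tcp_rot: [1.378, 1.568, -0.406]
ft_force: [0.1, 0.5, 0.4]
opening: 0.008
```

Run:
```python
from h import *
rel()
c=shot('scene');cv2.imwrite('pics/s2.png',cv2.resize(c['pixels'][190:330,190:340,::-1],(600,560),interpolation=2))
```

```text
t 2.65 stand-frame TCP [-112.1, -0.3, 73.6] F [0.03, 0.57, 0.38] open 0.01
```

View pics/s2.png

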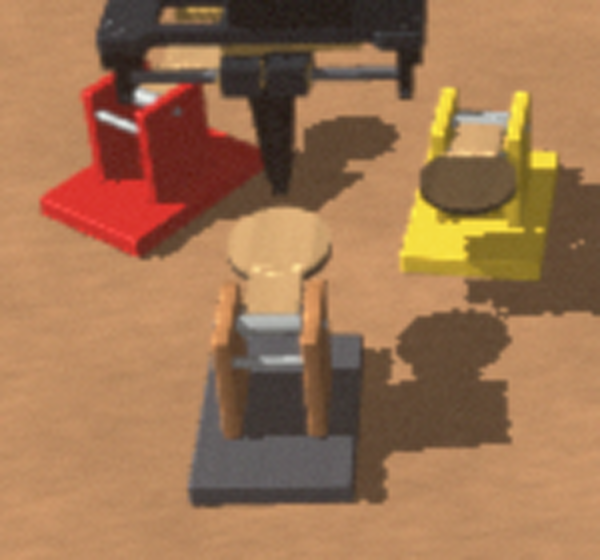

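The scene crop shows the closed fingertips at about (280,190), just short of the disc's end, with nothing touching. I'll creep in.

Emit:
apply_moves([
  [1, 0, 3, 0, 0],
  [1, 0, 2, 0, 0],
  [1, 0, 2, 0, 0],
  [1, 0, 0, 0, 0],
  [1, 0, 0, 0, 0],
])

```text
t: 3.2
eef_pos: [498.2, -126.2, 72.2]
tcp_rot: [-0.579, 1.571, -2.364]
ft_force: [0.1, 0.7, -0.4]
opening: 0.005
```

Run:
```python
from h import *
rel()
```

```text
t 3.2 stand-frame TCP [-106.3, -0.1, 72.2] F [-0.06, 0.71, -0.37] open 0.0
```

Emit:
apply_moves([
  [1, 0, 2, 0, 0],
  [1, 0, 1, 0, 0],
  [1, 0, 1, 0, 0],
  [1, 0, 0, 0, 0],
])

```text
t: 3.6
eef_pos: [502.3, -127.1, 72.2]
tcp_rot: [0.702, 1.571, -1.083]
ft_force: [0.5, 0.1, 0.4]
opening: 0.006
```

Run:
```python
from h import *
rel()
```

```text
t 3.6 stand-frame TCP [-102.2, -0.2, 72.2] F [0.43, 0.19, 0.4] open 0.01
```

Emit:
apply_moves([
  [1, 0, 1, 0, 0],
  [1, 0, 1, 0, 0],
  [1, 0, 1, 0, 0],
  [1, 0, 0, 0, 0],
])

```text
t: 4.0
eef_pos: [505.2, -127.7, 72.2]
tcp_rot: [0.745, 1.571, -1.04]
ft_force: [0.3, 0.4, -0.8]
opening: 0.005
```

Run:
```python
from h import *
rel()
```

```text
t 4.0 stand-frame TCP [-99.2, -0.2, 72.2] F [0.16, 0.46, -0.79] open 0.01
```

Emit:
apply_moves([
  [1, 0, 1, 0, 0],
  [1, 0, 1, 0, 0],
  [1, 0, 0, 0, 0],
])

```text
t: 4.3
eef_pos: [507.2, -128.1, 72.2]
tcp_rot: [0.928, 1.571, -0.857]
ft_force: [-0.1, 0.8, 0.3]
opening: 0.002
```

Emit:
apply_moves([
  [1, 0, 1, 0, 0],
  [1, 0, 1, 0, 0],
  [1, 0, 0, 0, 0],
])

```text
t: 4.6
eef_pos: [509.2, -128.6, 72.2]
tcp_rot: [0.911, 1.571, -0.874]
ft_force: [-0.3, 0.3, -0.5]
opening: 0.005
```

Run:
```python
from h import *
rel()
c=shot('scene');cv2.imwrite('pics/s3.png',cv2.resize(c['pixels'][190:330,190:340,::-1],(600,560),interpolation=2))
```

```text
t 4.6 stand-frame TCP [-95.2, -0.2, 72.2] F [-0.34, 0.21, -0.51] open 0.0
```

View pics/s3.png

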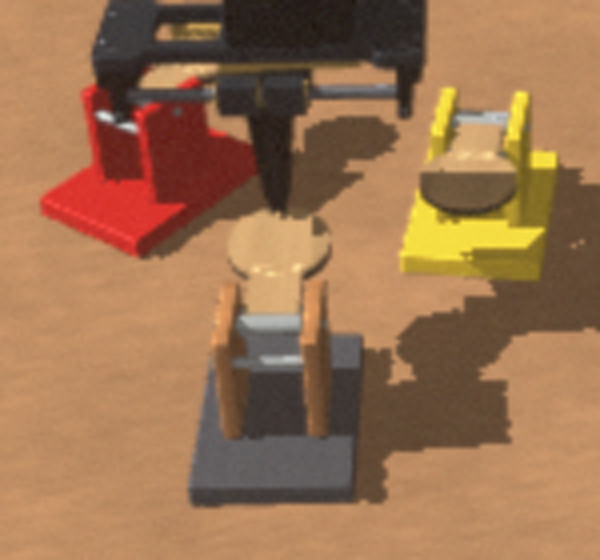

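The fingertips now meet the disc's rear edge in the picture, at about (280,212). There's still no clear force, so I'll keep creeping.

Emit:
apply_moves([
  [1, 0, 1, 0, 0],
  [1, 0, 0.5, 0, 0],
  [1, 0, 0, 0, 0],
])

```text
t: 4.95
eef_pos: [510.6, -128.9, 72.2]
tcp_rot: [0.806, 1.571, -0.978]
ft_force: [0.2, 0.1, 0.9]
opening: 0.005
```

Emit:
apply_moves([
  [1, 0, 1, 0, 0],
  [1, 0, 0.5, 0, 0],
  [1, 0, 0, 0, 0],
])

```text
t: 5.25
eef_pos: [512.1, -129.2, 72.2]
tcp_rot: [1.115, 1.571, -0.67]
ft_force: [0.2, 0.0, 0.0]
opening: 0.01
```

Emit:
apply_moves([
  [1, 0, 1, 0, 0],
  [1, 0, 1, 0, 0],
  [1, 0, 0, 0, 0],
])

```text
t: 5.55
eef_pos: [514.1, -129.6, 72.2]
tcp_rot: [0.972, 1.571, -0.813]
ft_force: [-0.4, 0.9, 0.2]
opening: 0.008
```

Emit:
apply_moves([
  [1, 0, 1, 0, 0],
  [1, 0, 1, 0, 0],
  [1, 0, 0, 0, 0],
])

```text
t: 5.85
eef_pos: [516.0, -130.1, 72.2]
tcp_rot: [0.608, 1.571, -1.178]
ft_force: [-0.2, 0.3, 0.7]
opening: 0.006
```

Run:
```python
from h import *
rel()
a=shot('scene');b=shot('wrist')
cv2.imwrite('pics/s4.png',np.hstack([cv2.resize(a['pixels'][220:320,230:300,::-1],(350,500),interpolation=2),cv2.resize(b['pixels'][:320,190:450,::-1],(406,500))]))
```

```text
t 5.85 stand-frame TCP [-88.2, -0.2, 72.2] F [-0.25, 0.28, 0.69] open 0.01
```

View pics/s4.png

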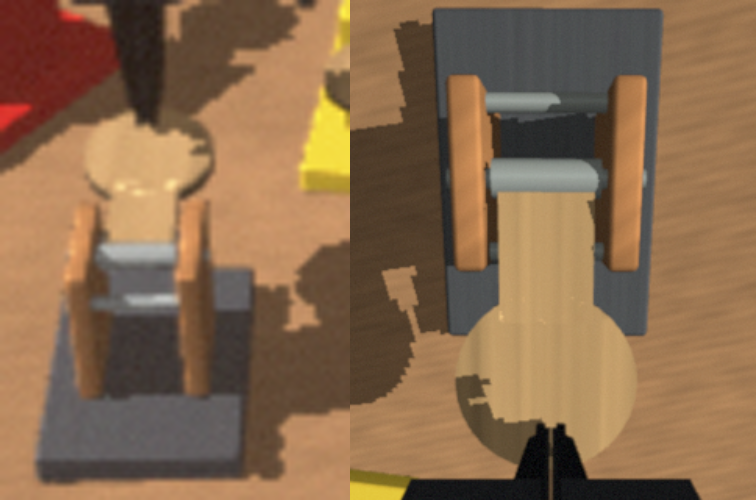

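Run:
```python
from h import *
s,R=rel();a=shot('scene');b=shot('wrist')
def w(x,y,z): return np.array([*P,0])+x*ex+y*ey+[0,0,z]
for n,c,f in(('scene',a,lambda p:(p-[230,220])*5),('wrist',b,lambda p:(p-[190,0])*1.5625)):
    for l in((-88.2,0,61),(-88.2,0,72),(-88.2,0,80),(-84,0,79),(-95,0,79),(-95,0,75),(-95,0,87),(-65,30,82),(0,0,79)): print(n,l,f(proj(c,w(*l))).round(0))
```

```text
t 5.95 stand-frame TCP [-88.3, -0.2, 72.2] F [0.14, -0.14, -0.28] open 0.0
scene (-88.2, 0, 61) [154. 159.]
scene (-88.2, 0, 72) [152. 141.]
scene (-88.2, 0, 80) [151. 127.]
scene (-84, 0, 79) [150. 134.]
scene (-95, 0, 79) [152. 121.]
scene (-95, 0, 75) [152. 127.]
scene (-95, 0, 87) [150. 107.]
scene (-65, 30, 82) [211. 152.]
scene (0, 0, 79) [135. 246.]
wrist (-88.2, 0, 61) [199. 417.]
wrist (-88.2, 0, 72) [199. 428.]
wrist (-88.2, 0, 80) [199. 437.]
wrist (-84, 0, 79) [199. 425.]
wrist (-95, 0, 79) [199. 454.]
wrist (-95, 0, 75) [199. 449.]
wrist (-95, 0, 87) [199. 464.]
wrist (-65, 30, 82) [109. 376.]
wrist (0, 0, 79) [198. 170.]
```

The projected tip at z=61 should appear lower than where I see it: it ends at (147,125) in the left crop, over the disc. So the visible fingertips sit above the disc, higher than planned, which explains why there's no force. I'll back off, go lower and approach again.

Emit:
apply_moves([
  [1, 0, -12, 0, 0],
  [1, 0, -12, 0, 0],
  [1, 0, -2, 0, 0],
  [1, 12, 0, 0, 0],
  [1, 14, 0, 0, 0],
  [1, 0, 0, 0, 0],
  [1, 0, 0, 0, 0],
])

```text
t: 6.75
eef_pos: [490.5, -124.5, 45.8]
tcp_rot: [-1.645, 1.57, 2.853]
ft_force: [0.8, 0.9, 0.5]
opening: 0.008
```

Run:
```python
from h import *
s,R=rel();a=shot('scene');b=shot('wrist');print(env.tip_extent)
def w(x,y,z): return np.array([*P,0])+x*ex+y*ey+[0,0,z]
for n,c,f in(('scene',a,lambda p:(p-[230,220])*5),('wrist',b,lambda p:(p-[190,0])*1.5625+[350,0])):
    for l in((-114,0,35),(-114,0,60),(-65,0,79)): print(n,l,f(proj(c,w(*l))).round(0))
cv2.imwrite('pics/s5.png',np.hstack([cv2.resize(a['pixels'][220:320,230:300,::-1],(350,500),interpolation=2),cv2.resize(b['pixels'][:320,190:450,::-1],(406,500))]))
```

```text
t 6.75 stand-frame TCP [-114.3, -0.2, 45.8] F [0.56, 1.03, 0.49] open 0.01
11.0
scene (-114, 0, 35) [162. 170.]
scene (-114, 0, 60) [158. 129.]
scene (-65, 0, 79) [147. 158.]
wrist (-114, 0, 35) [549. 417.]
wrist (-114, 0, 60) [548. 445.]
wrist (-65, 0, 79) [548. 312.]
```

View pics/s5.png

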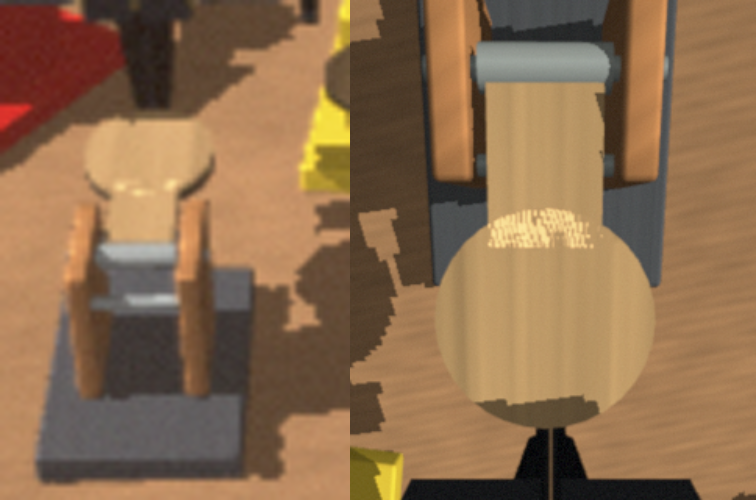

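The scene crop now shows the finger hidden behind the disc's shaded rear edge at (150,108), so it's lower than the disc. I'll approach again.

Emit:
apply_moves([
  [1, 0, 4, 0, 0],
  [1, 0, 2, 0, 0],
  [1, 0, 2, 0, 0],
  [1, 0, 0, 0, 0],
])

```text
t: 7.25
eef_pos: [497.7, -126.0, 46.1]
tcp_rot: [-1.652, 1.569, 2.846]
ft_force: [-3.5, 0.2, 1.3]
opening: 0.002
```

Emit:
apply_moves([
  [1, 0, 1, 0, 0],
  [1, 0, 1, 0, 0],
  [1, 0, 1, 0, 0],
  [1, 0, 0, 0, 0],
])

```text
t: 7.65
eef_pos: [500.2, -126.4, 45.9]
tcp_rot: [-1.687, 1.568, 2.811]
ft_force: [-5.7, 1.7, 0.8]
opening: 0.005
```

Emit:
apply_moves([
  [1, 0, 1, 0, 0],
  [1, 0, 1, 0, 0],
  [1, 0, 1, 0, 0],
  [1, 0, 0, 0, 0],
])

```text
t: 8.05
eef_pos: [503.1, -127.1, 45.9]
tcp_rot: [-1.683, 1.568, 2.816]
ft_force: [-5.6, 0.4, -0.7]
opening: 0.005
```

Emit:
apply_moves([
  [1, 0, 1, 0, 0],
  [1, 0, 1, 0, 0],
  [1, 0, 1, 0, 0],
  [1, 0, 0, 0, 0],
])

```text
t: 8.45
eef_pos: [506.1, -127.7, 45.9]
tcp_rot: [-1.688, 1.568, 2.811]
ft_force: [-5.3, 2.2, 0.1]
opening: 0.005
```

Contact at TCP x≈-107; the force levels off at about 5.5 N, meaning the stand is sliding (about 7 mm so far). Now I lift by friction.

Emit:
apply_moves([
  [1, -2, 0, 0, 0],
  [1, -2, 0, 0, 0],
  [1, -2, 0, 0, 0],
  [1, -2, 0.5, 0, 0],
  [1, 0, 0, 0, 0],
])

```text
t: 8.95
eef_pos: [507.3, -128.1, 54.5]
tcp_rot: [-1.507, 1.57, 2.992]
ft_force: [-5.7, 1.6, 0.2]
opening: 0.005
```

Run:
```python
from h import *
s,R=rel();a=shot('scene')
cv2.imwrite('pics/s6.png',cv2.resize(a['pixels'][220:320,220:310,::-1],(540,600),interpolation=2))
```

```text
t 8.95 stand-frame TCP [-97.1, -0.1, 54.5] F [-5.94, 0.36, 0.17] open 0.01
```

View pics/s6.png

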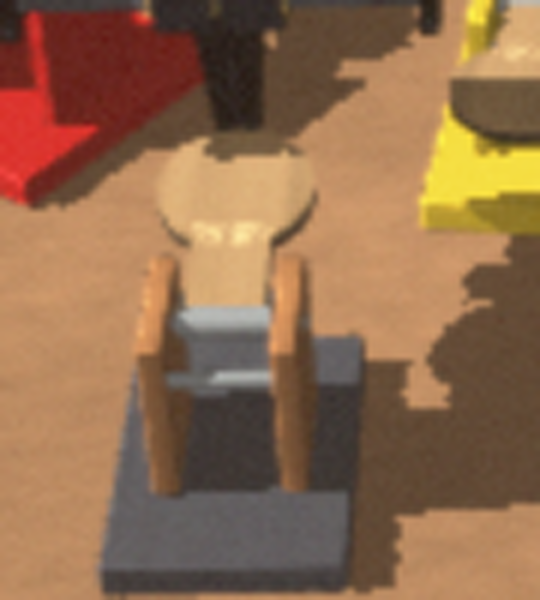

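The disc's height-to-width ratio has grown from 0.65 to 0.72, so the tag rose by about 0.09 rad along with the finger, and the friction lift works. I'll continue along the arc.

Emit:
apply_moves([
  [1, -3, 0.5, 0, 0],
  [1, -3, 0.8, 0, 0],
  [1, -3, 0.9, 0, 0],
  [1, -3, 1, 0, 0],
  [1, -3, 1.2, 0, 0],
  [1, -4, 1.6, 0, 0],
  [1, 0, 0, 0, 0],
])

```text
t: 9.7
eef_pos: [513.2, -129.4, 73.8]
tcp_rot: [-1.371, 1.57, 3.127]
ft_force: [-6.5, 1.6, 2.7]
opening: 0.009
```

Run:
```python
from h import *
s,R=rel();a=shot('scene')
cv2.imwrite('pics/s7.png',cv2.resize(a['pixels'][210:320,220:310,::-1],(491,600),interpolation=2))
```

```text
t 9.7 stand-frame TCP [-91.1, -0.1, 73.8] F [-6.69, 0.22, 2.68] open 0.01
```

View pics/s7.png

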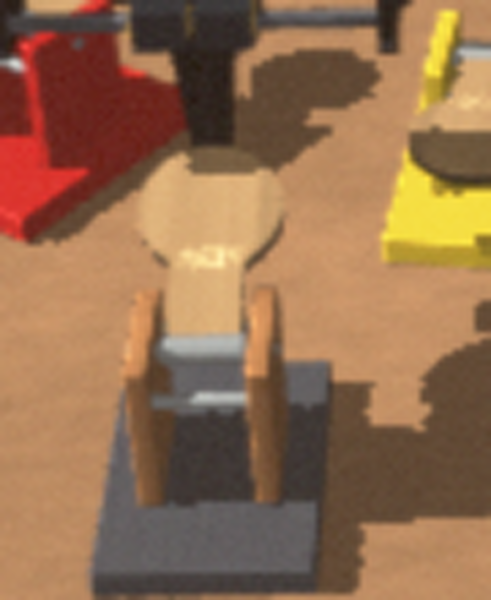

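The ratio is now about 0.85, so the tag is at roughly 0.4 rad. The contact is pushing hard inward (6.7 N) and down, so I'll bias the next steps upward.

Emit:
apply_moves([
  [1, -3, 0, 0, 0],
  [1, -4, 1, 0, 0],
  [1, -4, 2, 0, 0],
  [1, -4, 2, 0, 0],
  [1, -3, 2, 0, 0],
  [1, 0, 0, 0, 0],
])

```text
t: 10.35
eef_pos: [520.9, -131.2, 91.8]
tcp_rot: [1.374, 1.57, -0.411]
ft_force: [0.4, 0.4, 0.5]
opening: 0.008
```

Emit:
apply_moves([
  [1, -4, 3, 0, 0],
  [1, -4, 3, 0, 0],
  [1, -4, 3, 0, 0],
  [1, -3, 3, 0, 0],
  [1, 0, 0, 0, 0],
])

```text
t: 10.85
eef_pos: [532.6, -133.7, 106.7]
tcp_rot: [1.391, 1.57, -0.394]
ft_force: [-0.6, 0.1, 0.6]
opening: 0.002
```

Emit:
apply_moves([
  [1, -2, 3, 0, 0],
  [1, -2, 3, 0, 0],
  [1, -2, 4, 0, 0],
  [1, -2, 4, 0, 0],
  [1, 0, 0, 0, 0],
])

```text
t: 11.35
eef_pos: [546.6, -136.7, 114.5]
tcp_rot: [1.428, 1.569, -0.357]
ft_force: [-1.2, 0.3, 0.5]
opening: 0.006
```

Run:
```python
from h import *
s,R=rel();a=shot('scene');t=shot('top')
cv2.imwrite('pics/s8.png',np.hstack([cv2.resize(a['pixels'][190:320,215:315,::-1],(400,520),interpolation=2),cv2.resize(t['pixels'][150:280,340:440,::-1],(400,520),interpolation=2)]))
```

```text
t 11.35 stand-frame TCP [-56.9, -0.2, 114.5] F [-1.21, 0.02, 0.49] open 0.01
```

View pics/s8.png

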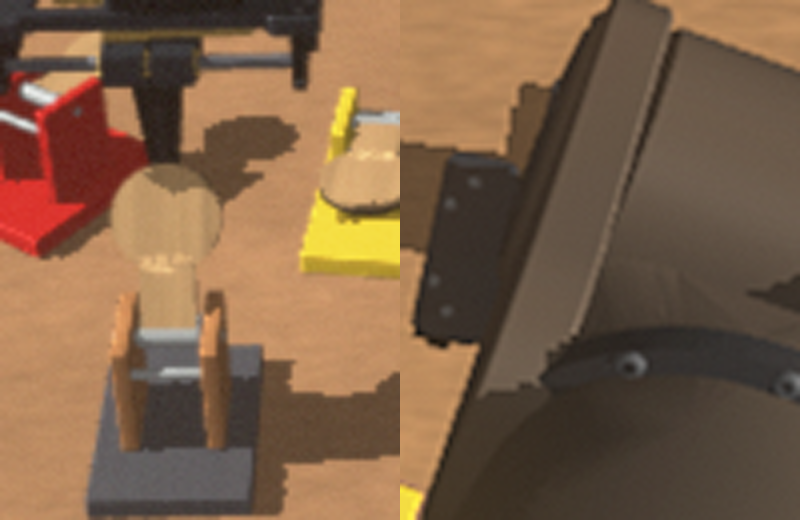

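The scene crop shows the disc facing the camera, about 0.9 rad up, with the stand upright. Its shift is roughly 10 mm. I'll keep pushing over the top, raising the tips along the tag.

Emit:
apply_moves([
  [1, -5, 3, 0, 0],
  [1, -5, 3, 0, 0],
  [1, -5, 4, 0, 0],
  [1, -5, 4, 0, 0],
  [1, -4, 4, 0, 0],
  [1, 0, 0, 0, 0],
])

```text
t: 12.05
eef_pos: [564.1, -140.6, 138.9]
tcp_rot: [1.411, 1.569, -0.374]
ft_force: [-0.0, 0.0, -0.1]
opening: 0.003
```

Emit:
apply_moves([
  [1, -4, 4, 0, 0],
  [1, -4, 4, 0, 0],
  [1, -2, 4, 0, 0],
  [1, -2, 4, 0, 0],
  [1, 0, 4, 0, 0],
  [1, 0, 0, 0, 0],
])

```text
t: 12.65
eef_pos: [583.3, -144.7, 150.1]
tcp_rot: [1.174, 1.57, -0.611]
ft_force: [0.2, -0.1, 0.1]
opening: 0.009
```

Emit:
apply_moves([
  [1, 0, 4, 0, 0],
  [1, 0, 4, 0, 0],
  [1, 0, 4, 0, 0],
  [1, 0, 4, 0, 0],
  [1, 0, 0, 0, 0],
])

```text
t: 13.15
eef_pos: [598.9, -148.1, 150.1]
tcp_rot: [1.051, 1.571, -0.734]
ft_force: [-0.7, -0.6, -0.8]
opening: 0.004
```

Emit:
apply_moves([
  [1, 0, 4, 0, 0],
  [1, 0, 4, 0, 0],
  [1, 0, 4, 0, 0],
  [1, 0, 4, 0, 0],
  [1, 0, 4, 0, 0],
  [1, 0, 4, 0, 0],
  [1, 0, 0, 0, 0],
])

```text
t: 13.85
eef_pos: [622.3, -153.2, 150.1]
tcp_rot: [1.082, 1.571, -0.703]
ft_force: [-0.9, -0.7, -0.8]
opening: 0.001
```

Emit:
apply_moves([
  [1, 1, 4, 0, 0],
  [1, 1, 4, 0, 0],
  [1, 2, 4, 0, 0],
  [1, 2, 4, 0, 0],
  [1, 2, 3, 0, 0],
  [1, 0, 0, 0, 0],
])

```text
t: 14.45
eef_pos: [640.6, -157.2, 141.7]
tcp_rot: [-1.511, 1.57, 2.987]
ft_force: [-0.0, 0.2, 0.5]
opening: 0.006
```

Emit:
apply_moves([
  [1, 3, 4, 0, 0],
  [1, 3, 4, 0, 0],
  [1, 3, 3, 0, 0],
  [1, 3, 3, 0, 0],
  [1, 0, 0, 0, 0],
])

```text
t: 14.95
eef_pos: [654.2, -160.1, 129.6]
tcp_rot: [-1.563, 1.57, 2.935]
ft_force: [-0.4, 0.2, -0.3]
opening: 0.005
```

Run:
```python
from h import *
s,R=rel();a=shot('scene');b=shot('wrist')
cv2.imwrite('pics/s9.png',np.hstack([cv2.resize(a['pixels'][190:320,215:315,::-1],(400,520),interpolation=2),cv2.resize(b['pixels'][:416,160:480,::-1],(400,520))]))
```

```text
t 14.95 stand-frame TCP [53.3, -0.2, 129.6] F [-0.45, 0.12, -0.31] open 0.01
```

Emit:
apply_moves([
  [1, 3, 2, 0, 0],
  [1, 3, 2, 0, 0],
  [1, 3, 2, 0, 0],
  [1, 3, 2, 0, 0],
  [1, 3, 1, 0, 0],
  [1, 0, 0, 0, 0],
])

```text
t: 15.65
eef_pos: [662.8, -162.0, 114.6]
tcp_rot: [-1.607, 1.57, 2.891]
ft_force: [-0.3, 0.6, 0.2]
opening: 0.006
```

Emit:
apply_moves([
  [1, 3, 1, 0, 0],
  [1, 3, 1, 0, 0],
  [1, 3, 0, 0, 0],
  [1, 2, 0, 0, 0],
  [1, 0, 0, 0, 0],
])

```text
t: 16.15
eef_pos: [664.7, -162.4, 103.9]
tcp_rot: [-1.571, 1.57, 2.927]
ft_force: [-0.2, -0.4, 0.2]
opening: 0.002
```

Emit:
apply_moves([
  [1, 2, 0, 0, 0],
  [1, 2, 0, 0, 0],
  [1, 2, 0, 0, 0],
  [1, 1, 0, 0, 0],
  [1, 0, 0, 0, 0],
])

```text
t: 16.65
eef_pos: [664.8, -162.4, 97.0]
tcp_rot: [-1.398, 1.571, 3.1]
ft_force: [0.2, 0.4, 0.4]
opening: 0.004
```

Emit:
apply_moves([
  [1, 2, 0, 0, 0],
  [1, 1, 0, 0, 0],
  [1, 1, 0, 0, 0],
  [1, 0, 0, 0, 0],
])

```text
t: 17.05
eef_pos: [664.8, -162.4, 93.1]
tcp_rot: [-1.272, 1.571, -3.057]
ft_force: [0.5, -0.7, 0.2]
opening: 0.003
```

Emit:
apply_moves([
  [1, 1, 0, 0, 0],
  [1, 1, 0, 0, 0],
  [1, 0, 0, 0, 0],
])

```text
t: 17.35
eef_pos: [664.8, -162.4, 91.1]
tcp_rot: [-1.366, 1.571, 3.132]
ft_force: [0.2, -1.2, -0.1]
opening: 0.006
```

Emit:
apply_moves([
  [1, 0.5, 0, 0, 0],
  [1, 0.5, 0, 0, 0],
  [1, 0, 0, 0, 0],
])

```text
t: 17.65
eef_pos: [664.9, -162.5, 90.2]
tcp_rot: [0.19, 1.571, -1.595]
ft_force: [0.4, 0.6, -0.3]
opening: 0.005
```

Emit:
apply_moves([
  [1, 1, 0, 0, 0],
  [1, 1, 0, 0, 0],
  [1, 0, 0, 0, 0],
])

```text
t: 17.95
eef_pos: [664.8, -162.4, 88.0]
tcp_rot: [-1.363, 1.571, 3.136]
ft_force: [0.2, -0.1, -0.1]
opening: 0.004
```

Emit:
apply_moves([
  [1, 1, 0, 0, 0],
  [1, 1, 0, 0, 0],
  [1, 0, 0, 0, 0],
])

```text
t: 18.25
eef_pos: [664.8, -162.4, 86.1]
tcp_rot: [-1.302, 1.571, -3.087]
ft_force: [-0.1, 0.1, -0.7]
opening: 0.006
```

Run:
```python
from h import *
s,R=rel();a=shot('scene');b=shot('wrist')
def w(x,y,z): return np.array([*P,0])+x*ex+y*ey+[0,0,z]
for n,c,f in(('scene',a,lambda p:(p-[215,190])*4),('wrist',b,lambda p:(p-[160,0])*1.25+[400,0])):
    for l in((64,0,75),(76,0,79),(106,0,79)): print(n,l,f(proj(c,w(*l))).round(0))
cv2.imwrite('pics/s10.png',np.hstack([cv2.resize(a['pixels'][210:340,205:305,::-1],(400,520),interpolation=2),cv2.resize(b['pixels'][:416,160:480,::-1],(400,520))]))
```

```text
t 18.25 stand-frame TCP [64.2, -0.2, 86.1] F [-0.14, 0.05, -0.71] open 0.01
scene (64, 0, 75) [158. 400.]
scene (76, 0, 79) [155. 410.]
scene (106, 0, 79) [150. 450.]
wrist (64, 0, 75) [596. 334.]
wrist (76, 0, 79) [596. 313.]
wrist (106, 0, 79) [596. 249.]
```

View pics/s10.png

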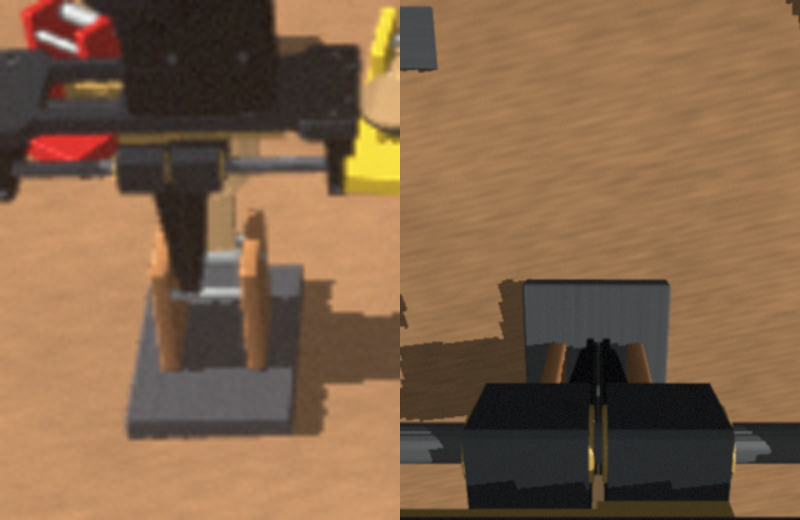

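The crop shows the tag still upright behind the fingers: the neck at (225,200), wood face toward the camera. The fingertips end at (185,290), higher than the stated tip extent implies, so they slid over the tag's end. The stand is upright. I'll go back over, lower the tips by about 30 mm and push again. First I'll measure the stand's shift from the corners I read.

Run:
```python
from h import *
a=shot('scene')
def w(x,y,z): return np.array([*P,0])+x*ex+y*ey+[0,0,z]
for y,old,new in((-45,(238.2,311.5),(237.5,315)),(45,(278,312),(278.3,315.5))):
    o=ray(a,*old,15)-w(0,0,0);n=ray(a,*new,15)-w(0,0,0);print('shift',((n-o)@ex).round(1),((n-o)@ey).round(1))
# where does the visible tip lie, if at tool axis x,y: z from scene pixel
p=[(z,proj(a,w(64,0,z)).round(1).tolist()) for z in(75,90,100,110)];print(p,'seen (251.2,282.5)')
```

```text
shift 10.6 -0.2
shift 10.6 1.1
[(75, [254.5, 290.0]), (90, [253.9, 284.6]), (100, [253.5, 280.9]), (110, [253.0, 277.2])] seen (251.2,282.5)
```

Emit:
apply_moves([
  [1, -20, 0, 0, 0],
  [1, -35, 0, 0, 0],
  [1, -40, 0, 0, 0],
  [1, -30, 0, 0, 0],
  [1, 0, -25, 0, 0],
  [1, 0, -40, 0, 0],
  [1, 0, -40, 0, 0],
  [1, 0, -34, 0, 0],
  [1, 0, 0, 0, 0],
])

```text
t: 19.3
eef_pos: [525.9, -131.9, 211.9]
tcp_rot: [-1.563, 1.57, 2.935]
ft_force: [0.3, -0.2, -0.2]
opening: 0.004
```

Stand shift is 10.6 mm, and the closed tips actually end about 10–14 mm above the reported TCP. Descending in front of the tag and pushing lower.

Emit:
apply_moves([
  [1, 25, 0, 0, 0],
  [1, 30, 0, 0, 0],
  [1, 25, 0, 0, 0],
  [1, 14, 0, 0, 0],
  [1, 0, 0, 0, 0],
])

```text
t: 19.8
eef_pos: [528.8, -132.8, 115.6]
tcp_rot: [-1.708, 1.568, 2.79]
ft_force: [-0.1, -0.7, 1.1]
opening: 0.005
```

Emit:
apply_moves([
  [1, 0, 5, 0, 0],
  [1, 0, 5, 0, 0],
  [1, 0, 5, 0, 0],
  [1, 0, 4, 0, 0],
  [1, 0, 4, 0, 0],
  [1, 0, 4, 0, 0],
])

```text
t: 20.4
eef_pos: [555.8, -138.7, 117.4]
tcp_rot: [1.175, 1.571, -0.61]
ft_force: [-0.5, 0.1, -0.1]
opening: 0.002
```

Emit:
apply_moves([
  [1, 0, 4, 0, 0],
  [1, 0, 4, 0, 0],
  [1, 0, 4, 0, 0],
  [1, 0, 4, 0, 0],
])

```text
t: 20.8
eef_pos: [571.4, -142.1, 117.2]
tcp_rot: [-0.797, 1.571, -2.582]
ft_force: [-1.0, 1.1, 0.4]
opening: 0.006
```

Emit:
apply_moves([
  [1, 0, 4, 0, 0],
  [1, 0, 4, 0, 0],
  [1, 0, 4, 0, 0],
  [1, 0, 4, 0, 0],
])

```text
t: 21.2
eef_pos: [587.0, -145.5, 117.2]
tcp_rot: [0.704, 1.571, -1.081]
ft_force: [-0.7, 0.3, 1.1]
opening: 0.005
```

Emit:
apply_moves([
  [1, 0, 4, 0, 0],
  [1, 0, 4, 0, 0],
  [1, 0, 4, 0, 0],
])

```text
t: 21.5
eef_pos: [598.7, -148.1, 117.2]
tcp_rot: [-0.656, 1.571, -2.441]
ft_force: [-0.5, 0.1, 1.2]
opening: 0.0
```

Emit:
apply_moves([
  [1, 0, 4, 0, 0],
  [1, 0, 4, 0, 0],
  [1, 0, 4, 0, 0],
  [1, 0, 4, 0, 0],
])

```text
t: 21.9
eef_pos: [614.3, -151.4, 117.1]
tcp_rot: [-1.434, 1.571, 3.065]
ft_force: [-1.1, -0.6, -0.3]
opening: 0.003
```

Emit:
apply_moves([
  [1, 0, 4, 0, 0],
  [1, 0, 4, 0, 0],
  [1, 0, 4, 0, 0],
])

```text
t: 22.2
eef_pos: [626.2, -154.0, 117.2]
tcp_rot: [0.842, 1.571, -0.943]
ft_force: [-0.5, -0.9, -0.2]
opening: 0.009
```

Emit:
apply_moves([
  [1, 0, 4, 0, 0],
  [1, 0, 4, 0, 0],
  [1, 0, 4, 0, 0],
])

```text
t: 22.5
eef_pos: [637.9, -156.6, 117.2]
tcp_rot: [0.904, 1.571, -0.881]
ft_force: [-0.4, -0.3, 0.2]
opening: 0.007
```

Run:
```python
from h import *
s,R=rel();a=shot('scene');cv2.imwrite('pics/s11.png',a['pixels'][:,:,::-1])
# tag plane test: mean colour where disc centre would be for angles
old=cv2.imread('pics/s10.png')
def w(x,y,z): return np.array([*P,0])+x*ex+y*ey+[0,0,z]
for th in np.arange(1.2,3.2,.15):
    q=[]
    for y in(-22,0,22):
        u,v=proj(a,w(10.6-65*np.cos(th),y,75+65*np.sin(th))).round().astype(int);q.append(a['pixels'][v-1:v+2,u-1:u+2].mean((0,1)).astype(int).tolist())
    print(round(th,2),(u,v),q)
```

```text
t 22.5 stand-frame TCP [36.6, -0.2, 117.2] F [-0.31, -0.35, 0.15] open 0.01
1.2 (np.int64(265), np.int64(245)) [[100, 75, 54], [69, 51, 38], [192, 141, 99]]
1.35 (np.int64(265), np.int64(246)) [[176, 130, 92], [70, 53, 39], [196, 144, 101]]
1.5 (np.int64(265), np.int64(249)) [[195, 144, 101], [48, 36, 30], [199, 148, 103]]
1.65 (np.int64(264), np.int64(251)) [[197, 145, 103], [51, 39, 32], [200, 147, 103]]
1.8 (np.int64(264), np.int64(255)) [[200, 148, 104], [62, 46, 34], [202, 149, 105]]
1.95 (np.int64(264), np.int64(258)) [[192, 143, 102], [55, 42, 35], [204, 151, 106]]
2.1 (np.int64(264), np.int64(263)) [[199, 167, 119], [162, 128, 88], [83, 65, 47]]
2.25 (np.int64(264), np.int64(267)) [[110, 86, 62], [103, 82, 58], [98, 77, 55]]
2.4 (np.int64(264), np.int64(272)) [[207, 152, 107], [101, 80, 57], [110, 94, 82]]
2.55 (np.int64(264), np.int64(277)) [[206, 147, 98], [101, 97, 97], [105, 91, 82]]
2.7 (np.int64(264), np.int64(281)) [[156, 118, 90], [105, 102, 101], [135, 121, 111]]
2.85 (np.int64(264), np.int64(286)) [[136, 104, 83], [79, 71, 68], [92, 74, 61]]
3.0 (np.int64(264), np.int64(290)) [[124, 100, 87], [63, 56, 53], [75, 62, 55]]
3.15 (np.int64(265), np.int64(294)) [[121, 103, 95], [64, 56, 53], [96, 75, 61]]
```

Colours at the predicted disc place the shaded wood face at 2.1–2.3 rad, so the tag is past upright and in contact. Following the arc down.

Emit:
apply_moves([
  [1, 2, 4, 0, 0],
  [1, 3, 4, 0, 0],
  [1, 3, 4, 0, 0],
  [1, 3, 3, 0, 0],
  [1, 0, 0, 0, 0],
])

```text
t: 23.05
eef_pos: [652.4, -159.7, 105.6]
tcp_rot: [-1.528, 1.57, 2.97]
ft_force: [-0.4, 0.1, -0.1]
opening: 0.005
```

Emit:
apply_moves([
  [1, 3, 3, 0, 0],
  [1, 4, 3, 0, 0],
  [1, 4, 2, 0, 0],
  [1, 4, 2, 0, 0],
  [1, 0, 0, 0, 0],
])

```text
t: 23.55
eef_pos: [661.9, -161.8, 90.5]
tcp_rot: [-1.607, 1.57, 2.891]
ft_force: [-0.0, -0.0, -1.6]
opening: 0.005
```

Emit:
apply_moves([
  [1, 3, 2, 0, 0],
  [1, 3, 1, 0, 0],
  [1, 3, 1, 0, 0],
  [1, 2, 1, 0, 0],
  [1, 0, 0, 0, 0],
])

```text
t: 24.05
eef_pos: [666.8, -162.9, 79.8]
tcp_rot: [-1.454, 1.57, 3.044]
ft_force: [-0.3, 0.6, 0.4]
opening: 0.006
```

```bash
cat > chk.py <<'E'
from h import *
s,R=rel();a=shot('scene')
def w(x,y,z): return np.array([*P,0])+x*ex+y*ey+[0,0,z]
for th in np.arange(2.1,3.2,.15):
    q=[]
    for y in(-22,0,22):
        u,v=proj(a,w(10.6-65*np.cos(th),y,75+65*np.sin(th))).round().astype(int);q.append(a['pixels'][v-1:v+2,u-1:u+2].mean((0,1)).astype(int).tolist())
    print(round(th,2),(int(u),int(v)),q)
E
python3 chk.py
```

```text
t 24.05 stand-frame TCP [66.1, -0.3, 79.8] F [-0.39, 0.49, 0.44] open 0.01
2.1 (264, 263) [[178, 131, 93], [44, 35, 29], [200, 148, 104]]
2.25 (264, 267) [[201, 148, 103], [43, 34, 27], [196, 150, 110]]
2.4 (264, 272) [[206, 151, 105], [43, 34, 28], [155, 139, 125]]
2.55 (264, 277) [[205, 146, 97], [45, 36, 30], [148, 113, 87]]
2.7 (264, 281) [[98, 76, 61], [45, 35, 29], [57, 46, 37]]
2.85 (264, 286) [[52, 44, 40], [50, 41, 36], [45, 35, 29]]
3.0 (264, 290) [[72, 60, 51], [52, 43, 39], [76, 60, 45]]
3.15 (265, 294) [[148, 125, 104], [114, 93, 70], [95, 75, 62]]
```

Emit:
apply_moves([
  [1, 2, 0, 0, 0],
  [1, 2, 0, 0, 0],
  [1, 2, 0, 0, 0],
  [1, 0, 0, 0, 0],
])

```text
t: 24.5
eef_pos: [666.7, -162.8, 73.9]
tcp_rot: [-1.495, 1.57, 3.003]
ft_force: [-1.0, 0.6, 0.3]
opening: 0.004
```

Emit:
apply_moves([
  [1, 2, 0, 0, 0],
  [1, 1, 0, 0, 0],
  [1, 0, 0, 0, 0],
])

```text
t: 24.8
eef_pos: [666.8, -162.8, 71.1]
tcp_rot: [-1.395, 1.571, 3.103]
ft_force: [0.6, 0.2, 0.2]
opening: 0.001
```

Emit:
apply_moves([
  [1, 1, 0, 0, 0],
  [1, 0.5, 0, 0, 0],
  [1, 0, 0, 0, 0],
])

```text
t: 25.1
eef_pos: [666.8, -162.9, 69.7]
tcp_rot: [-0.325, 1.571, -2.11]
ft_force: [0.1, 0.2, 0.3]
opening: 0.004
```

Emit:
apply_moves([
  [1, 1, 0, 0, 0],
  [1, 0.5, 0, 0, 0],
  [1, 0, 0, 0, 0],
])

```text
t: 25.4
eef_pos: [666.8, -162.9, 68.1]
tcp_rot: [-1.103, 1.571, -2.888]
ft_force: [-0.5, 0.1, 0.2]
opening: 0.005
```

```bash
python3 chk.py
```

```text
t 25.4 stand-frame TCP [66.2, -0.3, 68.1] F [-0.52, -0.04, 0.23] open 0.01
2.1 (264, 263) [[50, 43, 41], [50, 43, 41], [196, 145, 102]]
2.25 (264, 267) [[193, 142, 100], [44, 35, 29], [196, 149, 110]]
2.4 (264, 272) [[204, 150, 104], [42, 33, 28], [158, 141, 128]]
2.55 (264, 277) [[204, 145, 97], [44, 34, 28], [93, 78, 68]]
2.7 (264, 281) [[154, 117, 89], [44, 34, 29], [104, 88, 76]]
2.85 (264, 286) [[62, 51, 47], [46, 36, 31], [46, 36, 31]]
3.0 (264, 290) [[55, 46, 44], [49, 40, 35], [46, 35, 30]]
3.15 (265, 294) [[55, 47, 43], [54, 45, 41], [59, 47, 36]]
```

Emit:
apply_moves([
  [1, 1, 0, 0, 0],
  [1, 0.5, 0, 0, 0],
  [1, 0, 0, 0, 0],
])

```text
t: 25.75
eef_pos: [666.8, -162.9, 66.6]
tcp_rot: [-0.818, 1.571, -2.603]
ft_force: [0.8, 0.2, 0.5]
opening: 0.005
```

Emit:
apply_moves([
  [1, 1, 0, 0, 0],
  [1, 0, 0, 0, 0],
])

```text
t: 25.95
eef_pos: [666.8, -162.9, 65.6]
tcp_rot: [-0.785, 1.571, -2.57]
ft_force: [-0.4, -0.2, 0.1]
opening: 0.002
```

Emit:
apply_moves([
  [1, 1, 0, 0, 0],
  [1, 0, 0, 0, 0],
])

```text
t: 26.15
eef_pos: [666.8, -162.9, 64.6]
tcp_rot: [-0.982, 1.571, -2.767]
ft_force: [0.4, 0.8, 1.2]
opening: 0.004
```

Emit:
apply_moves([
  [1, 1, 0, 0, 0],
  [1, 0, 0, 0, 0],
])

```text
t: 26.35
eef_pos: [666.8, -162.9, 63.6]
tcp_rot: [-0.73, 1.571, -2.515]
ft_force: [-0.3, 0.9, 0.1]
opening: 0.004
```

Emit:
apply_moves([
  [1, 0.7, 0, 0, 0],
  [1, 0, 0, 0, 0],
])

```text
t: 26.55
eef_pos: [666.8, -162.9, 62.9]
tcp_rot: [-0.737, 1.571, -2.522]
ft_force: [-0.2, 0.0, -0.6]
opening: 0.004
```

Emit:
apply_moves([
  [1, 0.7, 0, 0, 0],
  [1, 0, 0, 0, 0],
])

```text
t: 26.75
eef_pos: [666.8, -162.9, 62.3]
tcp_rot: [-0.008, 1.571, -1.793]
ft_force: [-0.2, -0.5, 0.2]
opening: 0.009
```

```bash
python3 chk.py
```

```text
t 26.75 stand-frame TCP [66.2, -0.2, 62.3] F [-0.08, -0.49, 0.23] open 0.01
2.1 (264, 263) [[51, 44, 43], [50, 43, 42], [114, 91, 73]]
2.25 (264, 267) [[105, 80, 62], [49, 41, 38], [195, 148, 109]]
2.4 (264, 272) [[203, 150, 104], [43, 34, 27], [162, 147, 134]]
2.55 (264, 277) [[203, 143, 96], [43, 34, 29], [91, 77, 67]]
2.7 (264, 281) [[154, 116, 89], [45, 35, 30], [98, 84, 74]]
2.85 (264, 286) [[97, 80, 68], [45, 35, 30], [47, 38, 31]]
3.0 (264, 290) [[54, 47, 44], [47, 38, 32], [45, 35, 29]]
3.15 (265, 294) [[55, 47, 43], [53, 45, 41], [45, 36, 30]]
```

Emit:
apply_moves([
  [1, 1, 0, 0, 0],
  [1, 0.5, 0, 0, 0],
  [1, 0, 0, 0, 0],
])

```text
t: 27.1
eef_pos: [666.8, -162.9, 60.7]
tcp_rot: [-0.881, 1.571, -2.666]
ft_force: [-0.0, -0.4, 0.2]
opening: 0.002
```

Emit:
apply_moves([
  [1, 1, 0, 0, 0],
  [1, 0.5, 0, 0, 0],
  [1, 0, 0, 0, 0],
])

```text
t: 27.4
eef_pos: [666.9, -162.9, 59.8]
tcp_rot: [1.17, 1.57, -0.615]
ft_force: [-0.8, -0.4, 4.6]
opening: 0.005
```

Emit:
apply_moves([
  [1, 1, 0, 0, 0],
  [1, 0.5, 0, 0, 0],
  [1, 0, 0, 0, 0],
])

```text
t: 27.7
eef_pos: [667.0, -162.9, 59.6]
tcp_rot: [1.323, 1.57, -0.462]
ft_force: [-5.4, 2.4, 14.1]
opening: 0.004
```

```bash
python3 chk.py|tail -5
```

```text
2.55 (264, 277) [[202, 144, 95], [43, 35, 28], [88, 73, 65]]
2.7 (264, 281) [[152, 114, 87], [46, 36, 31], [95, 81, 72]]
2.85 (264, 286) [[113, 90, 76], [45, 36, 30], [52, 42, 35]]
3.0 (264, 290) [[55, 48, 44], [45, 36, 30], [44, 35, 28]]
3.15 (265, 294) [[54, 47, 43], [50, 43, 38], [45, 36, 30]]
```

The stop is reached: force rose to 14 N vertically, below the limit. That puts the tips at about 79 mm, where the slate face should lie. I'll lift straight off.

Emit:
apply_moves([
  [1, -2, 0, 0, 0],
  [1, -5, 0, 0, 0],
  [1, -20, 0, 0, 0],
  [1, -40, 0, 0, 0],
  [1, -40, 0, 0, 0],
  [1, -40, 0, 0, 0],
  [1, 0, -35, 0, 0],
  [1, 0, -40, 0, 0],
  [1, 0, 0, 0, 0],
  [1, 0, 0, 0, 0],
])

```text
t: 28.75
eef_pos: [593.5, -147.0, 205.5]
tcp_rot: [1.402, 1.57, -0.383]
ft_force: [0.3, -0.8, -0.3]
opening: 0.003
```

Run:
```python
from h import *
s,R=rel();a=shot('scene');b=shot('wrist')
def w(x,y,z): return np.array([*P,0])+x*ex+y*ey+[0,0,z]
# rectify scene and wrist onto z=79 plane, stand frame: rows x 150..-20, cols y 50..-50
def rect(c,z):
    X=np.arange(150,-21,-6);Y=np.arange(54,-55,-6)
    m=np.array([[proj(c,w(x,y,z)) for y in Y] for x in X],np.float32)
    return X,cv2.cvtColor(cv2.remap(c['pixels'],m,None,1),cv2.COLOR_RGB2GRAY)
for n,c in(('wrist',b),('scene',a)):
    X,g=rect(c,79);print(n)
    for x,r in zip(X,g): print(x,' '.join('%3d'%k for k in r))
```

```text
t 28.75 stand-frame TCP [-8.8, -0.2, 205.5] F [0.42, -0.73, -0.27] open 0.0
wrist
150 132 136 143 135 133 134 135 131 132 129 137 134 135 136 130 125 117 129 132
144 132 130 130 137 133 133 133 137 130 129 131 133 128 130 130 132 131 132 136
138 136 134 134 128 129 134 131 135 136 133 136 141 133 127 128 131 133 131 127
132 132 134 127 131 133 128 131 130 134 135 136 131 133 139 136 129 133 125 129
126 134 139 136 130 131 131 131 126 132 131 127 129 126 121 128 130 127 133 130
120 133 134 130 134 132 124 130 133 126 132 129 119 131 130 121 124 130 130 133
114 126 128 136 133 127 133 132 131 132 131 128 131 127 124 130 128 128 140 138
108 134 134 132 130 130 134 134 135 136 133 133 128 131 133 130 131 129 124 127
102 130 125 132 136 135 133 136 132  90  60  96 134 131 131 131 132 135 132 132
96 126 127 133 129 127 128  57  35  39  38  38  39  82 134 130 126 132 126 128
90 130 132 131 127 129  54  37  36  33  38  37  38  37  91 130 123 124 129 130
84 100 133 133 128 125  34  36  38  38  36  38  40  37  36 122 121 132 124 128
78  66 120 133 127  90  36  38  36  35  39  39  37  33  39 12
[... 2887 characters left out ...]
 102  95  73 150 132  51  51  47  47  51  70 134 159 153 152 150 152
24 159 127 128 125  71 154 130  52  51  50  52  51  73 150 157 154 154 155 155
18 161 162 163 162  83 158 154  66  70  69  66  64  84 154 175 156 158 159 161
12 159 160 160 161  87 158 151 158 169 175 175 176  96 153 181 158 159 158 158
6 158 160 160 163  94 165 133 151 153 149 147 135  87 159 163 158 154 155 158
0 163 160 157 158 109 162 179 175 173 130 106 106  80 160 169 158 154 157 159
-6 160 160 158 162 115 163 169 161 159 148 145 142  94 158 173 155 160 160 159
-12 166 161 162 163 127 158 169 160 157 156 159 160 114 153 166 157 159 163 163
-18 163 162 159 160 142 154 163 157 157 160 163 158 138 153 158 154 157 159 162
```

Rectified onto the z=79 plane, both cameras show the dark disc spanning x≈46–105 mm and |y|<30 mm. They agree with each other, so it is flat. The gripper is clear, so I'm handing in.

Run:
```python
from h import *
rel();print(env.job_done())
```

```text
t 28.85 stand-frame TCP [-7.9, -0.3, 205.0] F [-0.0, -1.02, 0.09] open 0.0
the job is handed in; nothing more can be done
None
```

The round-ended tag now lies flat on the far side of its stand, slate face up. I pushed it over with closed fingertips and never pinched it. The job was handed in at 28.9 s with the gripper clear of everything.

**How it went:** I pressed the tag's free end at about 6 N and lifted it by friction, then pushed it over the top and down onto its stop. The last push peaked at a reading of about 14 N, below the 30 N limit.

**Two tries failed:** The first approach at the free end and the first push over the top both slid above the tag. The closed fingertips seemed to end about 20–30 mm higher than stated, so I repeated both with the tool lower, and that worked.

**Last checks:**
- **Tag:** the scene and wrist cameras agree on a dark disc lying level at 79 mm height, to within the few mm by which the two cameras already differ. I had no direct reading of the hinge angle.
- **Stand:** it slid about 11 mm, measured mid-task; the limit is 30 mm. It looked upright then, and the last images fit the same position.
- **Square marker, jar, tape and brush:** I never went near them, but did not re-measure them at the end.

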